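# Show a pump valve ball under the bench magnifier

## Task

First swing the stiff magnifier arm (it has a blue knob) until the lens is centred over the round green mat, and let it stay there. Then pick up the blue inspection tray, which has a black handle, never letting the loose white ball leave its pocket, bring the pocket under the middle of the lens and finish holding the tray there, still and level, about 10 cm below the lens: do not put it down or let go. Leave the bottles, jar and beaker where they are.

Things in the scene. Friction and masses are not known exactly. Their poses are not given: they have to be found in the camera images.
- lens_arm (a joint): angle of the magnifier's swing arm about its upright post, rad, range -0.7 to 1.8; grows anticlockwise seen from above. At 0 the arm points along the magnifier base's own -x. The hinge is stiff (about 0.35 N m of friction, so about 2 N at the knob) and stays where it is left. The arm is a level white bar 22 mm wide, top at z = 0.226, bottom at z = 0.212
- post (a point): point on the upright hinge axis of the magnifier (fixed post, 26 mm thick, on a round white base 140 mm wide); the black hinge cap on it, 44 mm wide, ends at z = 0.236
- knob (a point): blue upright knob on top of the swing arm, a cylinder 18 mm in diameter from z = 0.226 to z = 0.267; this point is on its axis at z = 0.25, 185 mm from the hinge axis. It turns with the arm; a round grip, so it may turn between the fingers
- lens (a point): centre of the lens' underside, z = 0.21, 270 mm from the hinge axis on the same line as the knob; the lens has a white round frame 100 mm wide and 18 mm high
- mat_center (a point): centre of the top of the round green mat (110 mm wide, 3 mm thick, yellow middle) fixed on the bench, 270 mm from the hinge axis, so the lens can be brought exactly over it
- tray: blue flat tray, 265 x 80 x 5 mm, its front part with a lip up to 12 mm high. Origin: centre of the underside; x runs along it from the handle to the pocket, z up. Mass about 0.28 kg, balanced about 25 to 30 mm in front of the handle. The handle stands at x = -100 mm on a steel weight (60 x 60 mm, top 12 mm above the underside); the ball pocket is at x = +100 mm
- grip (a point): middle of the tray's upright black handle, a block 30 mm long (tray x), 14 mm wide (tray y), from 12 to 57 mm above the tray's underside; this point is 36 mm above the underside. Grip it across its 14 mm with the fingers closing along tray y
- pocket (a point): centre of the ball at rest in its pocket, 17 mm above the tray's underside, 200 mm from the handle along tray +x. The pocket is a black rim 40 mm outside, 24 mm inside diameter, only 3.5 mm high; the ball can shift 3.5 mm and rolls out if the tray tips beyond some 40 degrees or if the pocket is jerked (carry and turn gently, pocket below 0.15 m/s)
- ball_center (a point): centre of the loose white ceramic valve ball, 24 mm in diameter, 30 g
- reagent_bottle: amber bottle, 60 mm wide, 140 mm high; origin at its foot; leave alone
- dropper_bottle: white bottle with blue cap, 40 mm wide, 75 mm high; origin at its foot; leave alone
- sample_jar: white jar with red lid, 54 mm wide, 70 mm high; origin at its foot; leave alone
- beaker: glass beaker, 72 mm wide, 90 mm high; origin at its foot; leave alone
- magnifier: the magnifier's fixed round base, 140 mm wide, 26 mm high; origin: centre of its underside, on the hinge axis
- mat: the green mat; its origin lies on the bench under the hinge axis and its -x points to the mat's centre
There are look-alikes about, which are no part of the job. There is more than one size of the mat; the job needs the largest.

How it is judged:
By the outcome, as a careful person would: the job done as asked, in the order asked, and still so for the second after the job is handed in, while the arm keeps its last pose, push and grip.
It also fails if it takes over 70 s, if anything falls off the work surface, if the arm or the gripper's body presses on something with over 40 N, if the wrist force passes 120 N, or if a joint passes its speed limit or range.

## Robot

A 6-joint arm with a two-finger parallel gripper is mounted at the origin on the work surface. World frame = base frame: x ahead of the robot, y to its left, z up, the work surface at z = 0. Lengths are in mm, angles in rad, forces in N, time in s.
With the tool pointing down it reaches from about 300 to 775 mm from the base axis. Payload 14.6 kg.
Tool frame: the origin (TCP) lies between the finger pads; the fingertips stand ahead of it and the grasp point (between the pads) lies 11 mm behind it (manip.finger_overhang is the z of the fingertips in the tool frame, in mm); z points along the fingers, y is the line along which they close (so a half turn about z gives the same grasp; the last joint's range is limited). The gripper opens to 94 mm and grips with 3 to 60 N. Pads are 16 mm wide; open, the fingers measure 119 mm over their backs; the gripper's body (75 mm by 177 mm) begins 78 mm behind the grasp point.
Start: joints at [1.276, 0.3, 1.521, -0, 1.321, -0.067], TCP at [124.207, 535.782, 213.446] pointing down, gripper open.
Joint ranges: [-3.03, 3.03], [-0.79, 2.21], [0.23, 2.52], [-1.04, 4.18], [0, 3.07], [-2.55, 2.55]. Speed limits (rad/s): [2.22, 2.22, 2.57, 3.14, 3.14, 3.14].

## Interface

Orientations are given as [roll, pitch, yaw] about the fixed x, y, z axes, in that order (R = Rz(yaw) Ry(pitch) Rx(roll)).
In Python, from cell import manip gives the robot as it stands.
- The arm moves only by the tool jog_arm, never from a script. Its argument "series" is a list of rows, each a list of 7 numbers: the shift along the world's x, y, z as a fraction of full scale, then the turn, a rotation vector about the world's x, y, z as a fraction of full scale, then the closure, from 0 (fully open) to 1 (shut). In form: [[dx, dy, dz, wx, wy, wz, fingers], ...]. A call has 1 to 8 rows; each row is the pose to reach, as a shift and turn from the pose commanded when the call began; what a row does not reach only later rows make up. Full scale, the value 1, is 120 mm for a shift and 90 degrees for a turn. A row lasts 1/12 s, in which the tool goes at most 41.7 mm and 7.16 degrees, less where a joint would pass 70% of its speed; a pose out of reach is approached as far as the arm can. A call with a number of a shift or a turn outside -1 to 1 is refused whole. A call with a gripper value outside its range is refused whole. The fingers move at their own pace and stop on an object; "grip_force" is the grip in N (left out, the last holds). Time passes only in rows, so rows that repeat a pose let the fingers close. It gives the time, the measured TCP pose, the force, the opening and the grip force at its end, in the units of the state.
- manip.read_state(): the state, without advancing time (a new reading comes with each control period).
- manip.camera(name): name is "scene" or "side" or "wrist"; returns a dict with "frame" (384x512x3 uint8, red, green, blue), "vfov" (degrees; the focal length in pixels is half the picture's height over the tangent of half this angle, whatever the lens; pixels are square), "cx", "cy" (the principal point, pixels), "R" (3x3) and "t" (3): a world point X has camera coordinates R X + t; the wrist camera has in their place "hand_eye" (4x4, takes a point from camera to tool coordinates, whose origin is the TCP and whose axes are the flange's). Camera axes: x right, y down, z forward; pixel columns grow to the right and rows downward; lengths in mm; the calibration is good to about 2 mm. The wrist camera is an equidistant fisheye: a pixel r from the principal point sees the ray r / f radians off the axis. A picture is of the moment at which its call begins: read the wrist's pose just before it. There is no depth.
- manip.sign_off(): hands the job in; it is judged then, once.
The state is a dict: "clock": time; "joints": joint angles; "qd": joint speeds; "effort": joint torques, N m; "eef_pos": TCP position; "eef_rot": TCP orientation; "wrist_force": force on the tool from outside, world axes, zero at the start; "moment": the same for the moment, N m; "finger_gap": finger opening in mm; "finger_force": force on a finger pad.
Only numpy, scipy, OpenCV 4.12 (cv2) and the standard library are available. Lean on these libraries where they do the work, as an engineer would, in place of code of your own. Each camera call takes 0.05 s, during which the arm holds its last target. There are 200 camera calls.

## Working session

There is one attempt and no reset: what is moved stays moved. The work goes in short steps, Python scripts to look and compute and a tool call to move; the robot and the scene stay as the last step left them, time stands still between calls to the robot, and variables do not carry over. Pictures are saved under pics/ and viewed, at most 10 in all, crops included, and the job is handed in when it is done.

Besides the shell and the picture viewer there is one more tool, called after "Call:" in YAML: its name, and indented under it one key for each argument. jog_arm: Moves the arm, as the interface text tells. Its arguments: {"type":"object","properties":{"series":{"type":"array"},"grip_force":{"type":"number"}},"required":["series"]}

```bash
ls; mkdir -p pics; cat > h.py <<'E'
import numpy as np, cv2
from cell import manip
def snap(n):
    s=manip.read_state(); c=manip.camera(n); c['state']=s; return c
def save(c,f): cv2.imwrite('pics/'+f,c['frame'][:,:,::-1])
E
python3 - <<'E'
from h import *
a=snap('scene');b=snap('side')
import pickle;pickle.dump((a,b),open('v0.pkl','wb'))
save(a,'scene0.png');save(b,'side0.png')
for c in(a,b):print(c['vfov'],c['cx'],c['cy'],c['R'],c['t'],-np.array(c['R']).T@c['t'])
w=snap('wrist');save(w,'wrist0.png');print(w['hand_eye'],w['vfov'],w['cx'],w['cy'],w['state']);print(manip.finger_overhang)
E
```

```text
pics
49.819366209764546 261.15238065686657 197.04683973196825 [[-0.34649027  0.93781079  0.02134045]
 [ 0.64862796  0.25595738 -0.71677583]
 [-0.67766235 -0.23451384 -0.69697704]] [ 155.67569509 -272.04701271 1794.54832175] [1446.49525223  344.48450874 1052.44006327]
56.84805391267152 256.9757269492043 193.6330505224376 [[-0.96113665 -0.276065    0.00211015]
 [-0.21823806  0.7550831  -0.61824078]
 [ 0.16908131 -0.59467439 -0.78598593]] [ 558.62124761  174.10932271 1166.28737131] [ 377.71124256  716.31000409 1023.14817221]
[[ 2.68091518e-04 -9.59764114e-01 -2.80807361e-01  8.25427328e+01]
 [ 9.99999930e-01  3.30061614e-04 -1.73392153e-04  5.75147146e-01]
 [ 2.59099297e-04 -2.80807295e-01  9.59764136e-01 -1.70143795e+02]
 [ 0.00000000e+00  0.00000000e+00  0.00000000e+00  1.00000000e+00]] 65.70646984690485 257.9893887732245 194.07453162932137 {'clock': 0.1, 'joints': array([ 1.27641289e+00,  3.00421527e-01,  1.52151612e+00,  6.80672591e-06,
        1.32070588e+00, -6.66056543e-02]), 'qd': array([ 0.00048284, -0.00045084, -0.00034873,  0.00097769, -0.00041721,
       -0.0003061 ]), 'effort': array([ 1.18438802e-03, -5.32654703e+01, -3.53285944e+01,  7.09829642e-02,
        2.34662258e-02, -7.00404053e-05]), 'eef_pos': array([124.13515298, 535.57405837, 212.94100053]), 'eef_rot': array([-3.14054455e+00, -7.65208415e-05,  2.91381314e+00]), 'wrist_force': array([-0.13692705, -0.04689697, -0.35191661]), 'moment': array([ 0.03520496, -0.00875829, -0.00985139]), 'finger_force': 0.0, 'finger_gap': 93.96022005766012}
8.0
```

View pics/scene0.png

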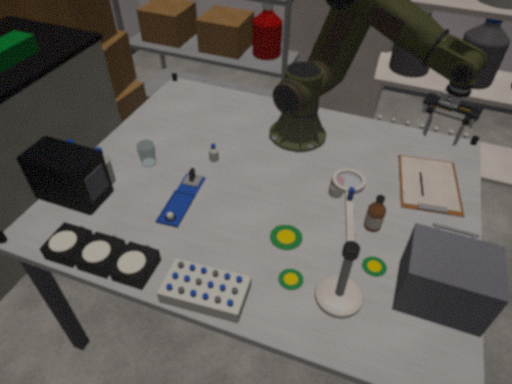

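View pics/side0.png

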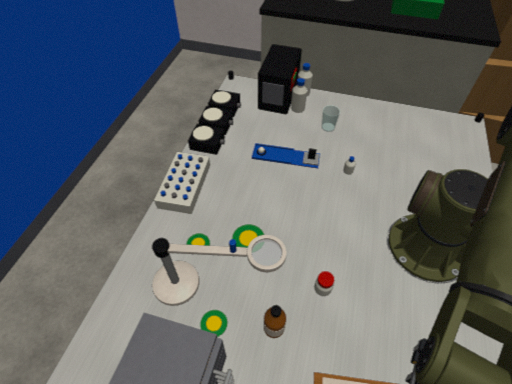

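The scene view shows three green mats: (286,237) is the largest, with smaller ones at (290,279) and (374,267). The hinge cap is at (351,250), the knob at (350,191) and the lens at (349,181). The tray's handle is at (192,174) and its ball at (170,216).

In the side view the largest mat is at (248,237), the knob at (233,246), the cap at (162,247), the handle at (313,154) and the ball at (262,150). Things that could be mistaken for these:
- Knob: blue caps at (213,146) in the scene view, and blue pegs in the rack at (205,285).
- Ball: rack dots and dial faces.
- Handle: black boxes.

```bash
cat >> h.py <<'E'
def ray(c,p):
    h=c['frame'].shape[0]; f=h/2/np.tan(np.radians(c['vfov'])/2)
    x,y=(p[0]-c['cx'])/f,(p[1]-c['cy'])/f
    if 'hand_eye' in c and c['hand_eye'] is not None:
        r=np.hypot(x,y); k=np.sin(r)/r if r>1e-9 else 1
        d=np.array([x*k,y*k,np.cos(r)]); H=np.array(c['hand_eye']); s=c['state']
        from scipy.spatial.transform import Rotation as Ro
        T=Ro.from_euler('xyz',s['eef_rot']).as_matrix()
        return T@H[:3,3]+s['eef_pos'], T@H[:3,:3]@d
    R=np.array(c['R']); d=R.T@np.array([x,y,1]); return -R.T@np.array(c['t']), d/np.linalg.norm(d)
def plane(c,p,z):
    o,d=ray(c,p); return o+d*(z-o[2])/d[2]
def tri(l):
    A=0;b=0;P=[]
    for c,p in l:
        o,d=ray(c,p);M=np.eye(3)-np.outer(d,d);A=A+M;b=b+M@o;P.append((M,o))
    X=np.linalg.solve(A,b); return X,[np.linalg.norm(M@(X-o)) for M,o in P]
def blob(c,cond,roi,near=None):
    """largest blob of cond(h,s,v) in roi x0,y0,x1,y1 -> centroid, area, bbox"""
    x0,y0,x1,y1=roi; hsv=cv2.cvtColor(c['frame'],cv2.COLOR_RGB2HSV).astype(int)[y0:y1,x0:x1]
    m=cond(hsv[...,0],hsv[...,1],hsv[...,2]).astype(np.uint8)
    n,_,st,ce=cv2.connectedComponentsWithStats(m)
    if n<2: return None
    i=1+np.argmax(st[1:,4]); return ce[i]+[x0,y0],st[i,4],st[i,:4]+[x0,y0,0,0]
BLUE=lambda h,s,v:(h>100)&(h<130)&(s>120)&(v>40)
YEL=lambda h,s,v:(h>20)&(h<35)&(s>120)
GRN=lambda h,s,v:(h>40)&(h<85)&(s>120)
BLK=lambda h,s,v:(v<60)
WHT=lambda h,s,v:(s<60)&(v>150)
E
python3 - <<'E'
from h import *;import pickle
a,b=pickle.load(open('v0.pkl','rb'))
def go(n,cond,ra,rb):
    p,q=blob(a,cond,ra),blob(b,cond,rb);print(n,p,q)
    if p and q: X,e=tri([(a,p[0]),(b,q[0])]);print('   ',X.round(1),np.round(e,1))
go('mat',YEL,(265,220,305,252),(230,222,268,252))
go('matG',lambda h,s,v:GRN(h,s,v)|YEL(h,s,v),(265,220,305,252),(230,222,268,250))
go('knob',BLUE,(340,182,360,205),(224,236,244,256))
go('cap',BLK,(338,238,364,262),(148,234,176,260))
go('handle',BLK,(184,164,202,182),(304,146,322,163))
go('ball',WHT,(162,206,178,224),(255,143,269,158))
go('traytop',BLUE,(150,165,210,230),(245,140,325,172))
go('base',WHT,(312,276,366,318),(150,262,202,306))
go('jar',lambda h,s,v:((h<8)|(h>172))&(s>150),(325,170,350,200),(310,265,340,300))
go('amber',lambda h,s,v:(h<20)&(s>100),(360,190,390,235),(260,300,290,340))
X=cv2.hconcat([cv2.resize(a['frame'][150:235,145:225],None,fx=5,fy=5,interpolation=2),cv2.resize(a['frame'][165:250,270:350],None,fx=5,fy=5,interpolation=2)[:425]])
cv2.imwrite('pics/crop1.png',X[:,:,::-1])
E
```

```text
mat (array([285.5258216 , 236.26760563]), np.int32(213), array([277, 229,  18,  15])) (array([246.90957447, 236.90425532]), np.int32(188), array([239, 230,  18,  16]))
    [577.4 133.4   9.2] [0.6 0.6]
matG (array([285.47398844, 236.87475915]), np.int32(519), array([271, 226,  30,  23])) (array([245.85882353, 234.72941176]), np.int32(425), array([233, 225,  30,  22]))
    [582.7 132.6  14.8] [2.2 2.2]
knob (array([351.0952381 , 190.76190476]), np.int32(21), array([350, 188,   4,   8])) (array([232.53846154, 245.07692308]), np.int32(65), array([230, 239,   6,  13]))
    [555.8 305.9 255.6] [1.8 1.8]
cap (array([350.32034632, 250.78354978]), np.int32(231), array([343, 242,  16,  19])) (array([160.86666667, 247.69803922]), np.int32(255), array([153, 238,  16,  21]))
    [738.9 346.3 219.9] [0.8 0.8]
handle (array([191.60465116, 174.74418605]), np.int32(43), array([189, 169,   6,  12])) (array([311.42424242, 153.77272727]), np.int32(66), array([308, 149,   8,  10]))
    [ 441.2 -279.3   35.5] [0.1 0.1]
ball (array([169.5, 213.5]), np.int32(4), array([169, 213,   2,   2])) (array([261.        , 148.57142857]), np.int32(14), array([259, 147,   5,   4]))
    [ 639.4 -261.7   26.8] [0.8 0.8]
traytop (array([178.77150193, 203.33119384]), np.int32(779), array([157, 178,  47,  48])) (array([280.19215156, 154.96752368]), np.int32(739), array([252, 144,  66,  24]))
    [ 562.6 -271.9    1.4] [0.2 0.2]
base (array([338.907585  , 296.41761116]), np.int32(1147), array([317, 276,  46,  39])) (array([175.6389325 , 283.84824699]), np.int32(1911), array([150, 262,  52,  44]))
    [737.3 349.6   6.2] [1.1 1.1]
jar None (array([325.44927536, 279.31400966]), np.int32(207), array([318, 272,  16,  16]))
amber (array([376.50251256, 210.20100503]), np.int32(199), array([369, 203,  16,  16])) (array([274.52      , 320.42769231]), np.int32(325), array([264, 308,  22,  23]))
    [417.8 395.2  76.5] [2.8 2.8]
```

View pics/crop1.png

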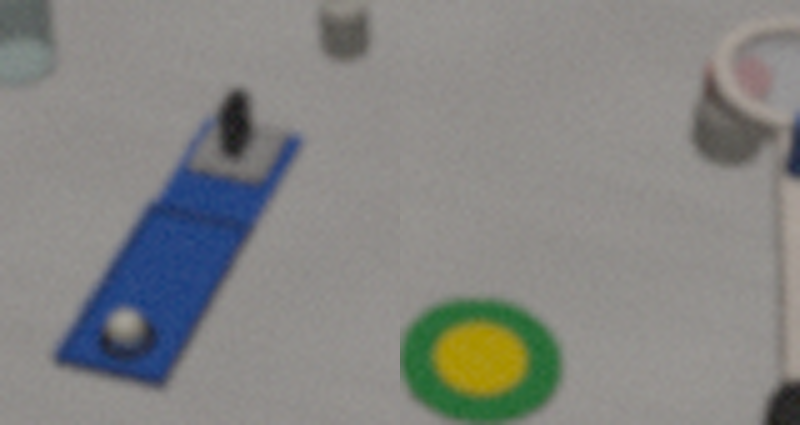

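The crop shows the blue tray with its black handle on a steel weight, the ball in its pocket at the far end, and the largest mat with its yellow middle. The choices hold. Next I raise the arm and go over the knob.

Call:
jog_arm:
  series:
    - [0.3,-0.1,1,0,0,0.25,0]
    - [0.3,-0.1,1,0,0,0.25,0]
    - [0.3,-0.1,1,0,0,0.25,0]
    - [0.3,-0.1,1,0,0,0.25,0]
    - [0.3,-0.1,1,0,0,0.25,0]

```text
clock: 0.57
eef_pos: [160.8, 524.0, 335.2]
eef_rot: [3.139, 0.002, -2.977]
wrist_force: [-0.3, -1.0, -1.9]
finger_gap: 94.1
finger_force: 0.0
```

Call:
jog_arm:
  series:
    - [1,-0.55,0,0,0,0.26,0]
    - [1,-0.55,0,0,0,0.26,0]
    - [1,-0.55,0,0,0,0.26,0]
    - [1,-0.55,0,0,0,0.26,0]
    - [1,-0.55,0,0,0,0.26,0]

```text
clock: 0.98
eef_pos: [282.9, 455.7, 331.5]
eef_rot: [-3.14, -0.003, -2.569]
wrist_force: [0.1, 0.6, -0.7]
finger_gap: 93.9
finger_force: 0.0
```

Call:
jog_arm:
  series:
    - [1,-0.55,0,0,0,0,0]
    - [1,-0.55,0,0,0,0,0]
    - [1,-0.55,0,0,0,0,0]
    - [1,-0.55,0,0,0,0,0]
    - [1,-0.55,0,0,0,0,0]

```text
clock: 1.4
eef_pos: [401.7, 390.6, 331.5]
eef_rot: [-3.141, -0.003, -2.573]
wrist_force: [-0.5, -0.5, -0.8]
finger_gap: 93.9
finger_force: 0.0
```

Call:
jog_arm:
  series:
    - [1,-0.55,0,0,0,0,0]
    - [1,-0.55,0,0,0,0,0]
    - [1,-0.55,0,0,0,0,0]
    - [1,-0.55,0,0,0,0,0]
    - [1,-0.55,0,0,0,0,0]

```text
clock: 1.82
eef_pos: [521.1, 325.3, 331.6]
eef_rot: [3.141, -0.003, -2.572]
wrist_force: [0.6, 0.4, 0.6]
finger_gap: 94.1
finger_force: 0.0
```

```bash
python3 - <<'E'
from h import *;import pickle
w=snap('wrist');pickle.dump(w,open('w1.pkl','wb'));save(w,'w1.png');s=w['state'];print(s['clock'],s['eef_pos'],s['eef_rot'],s['joints'])
E
```

```text
1.8167 [521.07706833 325.3164298  331.56434613] [ 3.14138366e+00 -2.71980371e-03 -2.57154394e+00] [ 4.98484570e-01  3.99264324e-01  1.12009306e+00  1.40053283e-05
  1.62496305e+00 -1.64235945e+00]
```

View pics/w1.png

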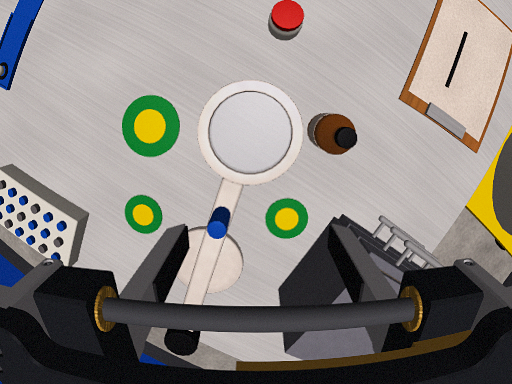

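The wrist view shows the knob at (218,222), the lens ring at (250,132), the large mat at (150,126) and the hinge cap at (181,340).

```bash
python3 - <<'E'
from h import *;import pickle
w=pickle.load(open('w1.pkl','rb'));a,b=pickle.load(open('v0.pkl','rb'))
m=blob(w,YEL,(110,85,190,165));k=blob(w,BLUE,(200,195,240,245));print(m,k)
print('mat z3',plane(w,m[0],3),'tri',tri([(w,m[0]),(a,(285.5,236.3)),(b,(246.9,236.9))]))
print('knob tri',tri([(w,k[0]),(b,(232.5,245.1)),(a,(351.1,190.8))]),'plane z250',plane(w,k[0],250))
print('knob top',plane(w,(217,229),267))
# lens outer edge: fit ellipse in white mask
hsv=cv2.cvtColor(w['frame'],cv2.COLOR_RGB2HSV)
print('lens',plane(w,(250,132),222),'cap',plane(w,(181,342),230))
E
```

```text
(array([149.2954279, 125.6905041]), np.int32(853), array([134, 109,  32,  35])) (array([218.42830189, 222.64150943]), np.int32(530), array([207, 207,  23,  32]))
mat z3 [571.43584948 133.77153964   3.        ] tri (array([574.50401041, 132.95593423,   5.69557163]), [np.float64(3.842372704798793), np.float64(0.8700382032856544), np.float64(3.676110608538558)])
knob tri (array([555.04970338, 305.4897108 , 254.55863512]), [np.float64(1.0058746221931132), np.float64(2.2551094509424585), np.float64(1.6225644663639929)]) plane z250 [555.92127002 305.50286897 250.        ]
knob top [554.71496399 305.82649028 267.        ]
lens [473.30933575 286.66512447 222.        ] cap [735.96461791 347.73892031 230.        ]
```

Call:
jog_arm:
  series:
    - [0.287,-0.164,0,0,0,0,0.3]
    - [0.287,-0.164,-0.2,0,0,0,0.3]
    - [0.287,-0.164,-0.5,0,0,0,0.3]
    - [0.287,-0.164,-0.763,0,0,0,0.3]
    - [0.287,-0.164,-0.763,0,0,0,0.3]
    - [0.287,-0.164,-0.763,0,0,0,0.3]
  grip_force: 10

```text
clock: 2.37
eef_pos: [553.0, 307.5, 241.8]
eef_rot: [3.141, -0.002, -2.567]
wrist_force: [-0.3, 0.5, -0.2]
finger_gap: 65.6
finger_force: 0.0
```

Call:
jog_arm:
  series:
    - [0,0,0,0,0,0,1]
    - [0,0,0,0,0,0,1]
    - [0,0,0,0,0,0,1]
    - [0,0,0,0,0,0,1]
    - [0,0,0,0,0,0,1]
    - [0,0,0,0,0,0,1]
    - [0,0,0,0,0,0,1]
    - [0,0,0,0,0,0,1]

```text
clock: 3.03
eef_pos: [554.9, 306.0, 242.0]
eef_rot: [-3.141, 0.001, -2.569]
wrist_force: [1.5, -0.8, 1.1]
finger_gap: 17.8
finger_force: 10.0
```

Call:
jog_arm:
  series:
    - [0.017,-0.068,0,0,0,0,1]
    - [0.037,-0.132,0,0,0,0,1]
    - [0.059,-0.196,0,0,0,0,1]
    - [0.083,-0.258,0,0,0,0,1]
    - [0.111,-0.319,0,0,0,0,1]
    - [0.142,-0.38,0,0,0,0,1]
    - [0.174,-0.438,0,0,0,0,1]
    - [0.209,-0.495,0,0,0,0,1]

```text
clock: 3.7
eef_pos: [580.2, 245.9, 242.0]
eef_rot: [-3.142, 0.0, -2.568]
wrist_force: [-3.8, 0.2, 2.4]
finger_gap: 17.6
finger_force: 10.0
```

Call:
jog_arm:
  series:
    - [0.038,-0.055,0,0,0,0,1]
    - [0.079,-0.11,0,0,0,0,1]
    - [0.121,-0.162,0,0,0,0,1]
    - [0.166,-0.212,0,0,0,0,1]
    - [0.213,-0.26,0,0,0,0,1]
    - [0.262,-0.306,0,0,0,0,1]
    - [0.31,-0.347,0,0,0,0,1]
    - [0.359,-0.387,0,0,0,0,1]

```text
clock: 4.37
eef_pos: [623.5, 199.8, 242.0]
eef_rot: [-3.142, 0.0, -2.568]
wrist_force: [-2.0, 1.4, 4.5]
finger_gap: 17.8
finger_force: 10.0
```

Call:
jog_arm:
  series:
    - [0,0,0,0,0,0,1]
    - [0,0,0,0,0,0,1]
    - [0,0,0,0,0,0,1]
    - [0,0,0,0,0,0,1]

```text
clock: 4.7
eef_pos: [623.0, 200.0, 241.9]
eef_rot: [-3.141, 0.0, -2.569]
wrist_force: [1.4, -2.0, 4.9]
finger_gap: 17.7
finger_force: 10.0
```

```bash
python3 - <<'E'
from h import *;import pickle
c=[snap(n) for n in('scene','side','wrist')];pickle.dump(c,open('v2.pkl','wb'))
save(c[2],'w2.png')
X=cv2.hconcat([cv2.resize(c[0]['frame'][175:320,245:390],(400,400)),cv2.resize(c[1]['frame'][205:325,140:300],(533,400))[:,:400]]);cv2.imwrite('pics/crop2.png',X[:,:,::-1])
X=cv2.hconcat([cv2.resize(X,(400,200)),cv2.resize(c[2]['frame'],(267,200))])
cv2.imwrite('pics/crop2.png',cv2.resize(X,(800,240))[:,:,::-1])
E
```

```text
(no output)
```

View pics/w2.png

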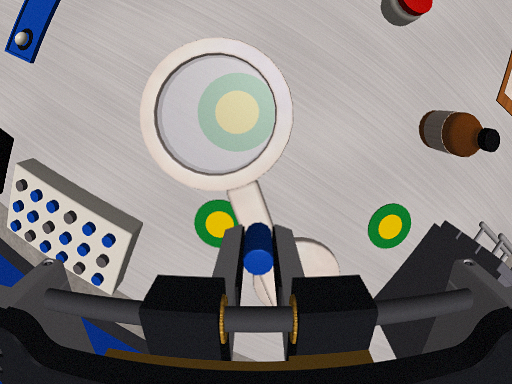

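The lens ring is centred near (217,114), with the mat seen through it at (237,112). I check the ring's centre geometrically.

```bash
cat >> h.py <<'E'
def ell(c,cond,roi):
    x0,y0,x1,y1=roi; hsv=cv2.cvtColor(c['frame'],cv2.COLOR_RGB2HSV).astype(int)[y0:y1,x0:x1]
    m=cond(hsv[...,0],hsv[...,1],hsv[...,2]).astype(np.uint8)
    cs,_=cv2.findContours(m,cv2.RETR_EXTERNAL,cv2.CHAIN_APPROX_NONE)
    k=max(cs,key=len); e=cv2.fitEllipse(k); return np.array(e[0])+[x0,y0],e[1],e[2]
E
python3 - <<'E'
from h import *;import pickle
a,b,w=pickle.load(open('v2.pkl','rb'))
for p in [(217,114),(150,60),(142,115),(290,100),(100,50),(160,150),(180,60)]: print(p,cv2.cvtColor(w['frame'],cv2.COLOR_RGB2HSV)[p[1],p[0]])
GR=lambda h,s,v:(h>40)&(h<95)&(s>35)
print('mat',ell(w,GR,(185,65,285,160)))
W=lambda h,s,v:(v>180)&(s<50)&(h<25)
e=ell(w,W,(130,30,305,195));print('ring',e)
print('lens z228',plane(w,e[0],228),'z219',plane(w,e[0],219), 'mat',plane(w,ell(w,GR,(185,65,285,160))[0],3))
for c,r in((a,(255,180,330,260)),(b,(200,200,300,290))):
    print(ell(c,W,r))
X=cv2.hconcat([cv2.resize(a['frame'][175:320,245:390],(400,400)),cv2.resize(b['frame'][195:325,150:280],(400,400))]);cv2.imwrite('pics/crop2.png',X[:,:,::-1])
E
```

```text
(217, 114) [ 24  63 216]
(150, 60) [ 11  11 183]
(142, 115) [ 12  28 225]
(290, 100) [  9  15 220]
(100, 50) [173  11 187]
(160, 150) [ 17  20 226]
(180, 60) [ 14  17 226]
mat (array([220.42415237, 139.79319   ]), (9.605659484863281, 45.91444396972656), 122.94692993164062)
ring (array([216.95004272, 110.62216949]), (188.8466033935547, 208.92642211914062), 85.32723236083984)
lens z228 [567.59660181 135.22879539 228.        ] z219 [568.28376651 134.19885754 219.        ] mat [616.64104484 134.98529345   3.        ]Traceback (most recent call last):
  File "<stdin>", line 10, in <module>
  File "h.py", line 39, in ell
    k=max(cs,key=len); e=cv2.fitEllipse(k); return np.array(e[0])+[x0,y0],e[1],e[2]
ValueError: max() iterable argument is empty
```

View pics/crop2.png

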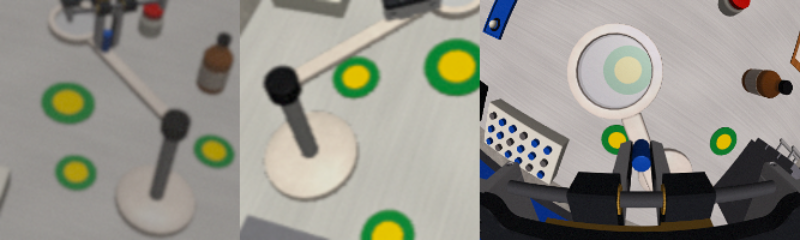

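The crop (side and scene views, plus wrist) shows the lens close to over the mat, but partly hidden by the gripper. I'll measure the ring and mat in the wrist frame by visible centres.

```bash
python3 - <<'E'
from h import *;import pickle
a,b,w=pickle.load(open('v2.pkl','rb'))
y=blob(w,lambda h,s,v:(h>20)&(h<32)&(s>45)&(v>150),(190,70,280,150));print(y)
e=blob(w,lambda h,s,v:(v>205)&(s<40)&(h<25),(130,30,296,195));print(e)
# inner glass circle: fill of non-ring enclosed
hsv=cv2.cvtColor(w['frame'],cv2.COLOR_RGB2HSV).astype(int)
m=((hsv[...,2]>207)&(hsv[...,1]<45)&(hsv[...,0]<28)).astype(np.uint8);m[:,300:]=0;m[:30]=0;m[192:]=0;m[:,:135]=0
cs,_=cv2.findContours(cv2.morphologyEx(m,2,np.ones((3,3))),0,1)
k=max(cs,key=cv2.contourArea)[:,0];k=k[k[:,1]<180]
E=cv2.fitEllipse(k);print('outer',E)
for z in(228,219):print('lens',z,plane(w,E[0],z))
print('mat',plane(w,y[0],3),'mat first ~573,133; tool',w['state']['eef_pos'])
E
```

```text
(array([236.52990264, 111.76773296]), np.int32(1438), array([215,  91,  43,  43]))
(array([204.80308185, 123.26776066]), np.int32(4997), array([140,  38, 152, 153]))
outer ((216.216552734375, 111.3943099975586), (137.0101318359375, 146.01710510253906), 78.79963684082031)
lens 228 [568.2421639  135.09425589 228.        ]
lens 219 [568.96089163 134.05774008 219.        ]
mat [571.96454902 133.19549502   3.        ] mat first ~573,133; tool [622.86004068 200.0996233  241.93469045]
```

Call:
jog_arm:
  series:
    - [0,0,0,0,0,0,0.5]
    - [0,0,0,0,0,0,0.5]
    - [0,0,0,0,0,0,0.5]
    - [0,0,0,0,0,0,0.5]
    - [0,0,0,0,0,0,0.5]
    - [0,0,0.3,0,0,0,0.4]
    - [0,0,0.6,0,0,0,0.3]
    - [0,0,1,0,0,0,0.3]

```text
clock: 5.52
eef_pos: [622.3, 200.2, 355.8]
eef_rot: [3.141, -0.002, -2.568]
wrist_force: [-0.5, -0.0, -0.9]
finger_gap: 63.5
finger_force: 0.0
```

Call:
jog_arm:
  series:
    - [0,0,0,0,0,0,0.3]
    - [0,0,0,0,0,0,0.3]
    - [0,0,0,0,0,0,0.3]

```text
clock: 5.77
eef_pos: [622.7, 200.3, 354.5]
eef_rot: [3.141, -0.001, -2.568]
wrist_force: [0.5, -0.2, 0.0]
finger_gap: 66.0
finger_force: 0.0
```

```bash
cat > m.py <<'E'
from h import *;import pickle
a,b,w=[snap(n) for n in('scene','side','wrist')];pickle.dump((a,b,w),open('v3.pkl','wb'))
X=cv2.hconcat([cv2.resize(a['frame'][140:310,240:410],(360,360)),cv2.resize(w['frame'],(440,330)).copy() if 0 else cv2.copyMakeBorder(cv2.resize(w['frame'],(440,330)),0,30,0,0,0)]);cv2.imwrite('pics/crop3.png',X[:,:,::-1])
print(w['state']['eef_pos'],w['state']['joints'])
k=blob(w,BLUE,(190,150,300,330));print('knob',k,tri([(w,k[0]),(b,blob(b,BLUE,(205,205,245,250))[0])]),plane(w,k[0],250))
E
python3 m.py
```

```text
[622.58520222 200.22334894 353.74184095] [ 2.55150957e-01  5.04288029e-01  9.22419335e-01  2.29326081e-05
  1.71769691e+00 -1.88897695e+00]
knob (array([257.57985258, 196.87714988]), np.int32(407), array([249, 183,  18,  28])) (array([624.55633705, 201.96640206, 243.58737433]), [np.float64(0.04938701385143582), np.float64(0.04938701385118579)]) [622.88872569 200.92062698 250.        ]
```

View pics/crop3.png

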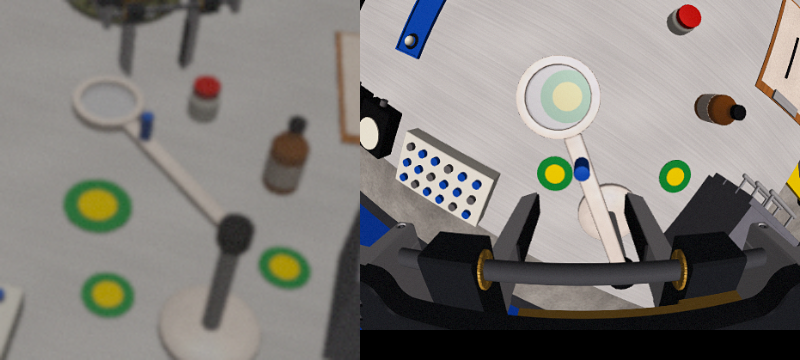

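The lens ring stands at about wrist (230,113) with the mat through it at (241,113), and the post cap is at the bottom. Now I measure precisely.

```bash
python3 - <<'E'
from h import *;import pickle
a,b,w=pickle.load(open('v3.pkl','rb'))
hsv=cv2.cvtColor(w['frame'],cv2.COLOR_RGB2HSV).astype(int)
y=blob(w,lambda h,s,v:(h>20)&(h<35)&(s>45)&(v>150),(215,90,270,140));print('mat',y,plane(w,y[0],3))
# ring outer edge: radial search of the strongest gradient
g=cv2.GaussianBlur(w['frame'],(3,3),0).astype(float)[...,2]
c0=np.array([230,113.]);P=[]
for t in np.radians(np.arange(0,360,4)):
    d=np.array([np.cos(t),np.sin(t)])
    if d[1]>0.6: continue
    rs=np.arange(40,58,.25);L=np.array([g[int(round(q[1])),int(round(q[0]))] for q in c0+rs[:,None]*d])
    P.append(c0+d*rs[np.argmin(np.gradient(cv2.GaussianBlur(L[None],(1,1),0)[0])[8:-8])+8])
E=cv2.fitEllipse(np.float32(P));print(E)
for z in(228,210): print('lens',z,plane(w,E[0],z))
m=((hsv[...,2]>207)&(hsv[...,1]<45)&(hsv[...,0]<28))
print('bbox',blob(w,lambda h,s,v:(v>205)&(s<45)&(h<28),(175,55,285,163)))
# scene/side rings
for n,c,r in(('scene',a,(270,168,308,204)),('side',b,(225,190,300,240))):
    print(n,cv2.cvtColor(c['frame'],cv2.COLOR_RGB2HSV)[180,290],blob(c,lambda h,s,v:(v>185)&(s<40),r))
E
```

```text
mat (array([240.72013652, 111.97042093]), np.int32(879), array([224,  96,  34,  33])) [572.13038081 133.22762244   3.        ]
((230.16465759277344, 112.48910522460938), (95.59416961669922, 97.01075744628906), 61.40520477294922)
lens 228 [570.18564011 134.69391572 228.        ]
lens 210 [571.18302126 133.3703376  210.        ]
bbox (array([222.37700925, 122.76717   ]), np.int32(2053), array([181,  64,  98,  99]))
scene [165   4 129] None
side [ 27  14 185] (array([269.5798212 , 210.96168582]), np.int32(2349), array([225, 190,  75,  50]))
```

The lens sits within 2 mm of the mat centre: lens (571.2,133.4), mat (572.1,133.2). Now I go to the tray.

Call:
jog_arm:
  series:
    - [-0.38,-1,0,0,0,-0.15,0]
    - [-0.38,-1,0,0,0,-0.15,0]
    - [-0.38,-1,0,0,0,-0.15,0]
    - [-0.38,-1,0,0,0,-0.15,0]

```text
clock: 6.25
eef_pos: [575.5, 75.6, 355.5]
eef_rot: [-3.141, -0.001, -2.808]
wrist_force: [0.4, 0.0, 0.6]
finger_gap: 88.9
finger_force: 0.0
```

Call:
jog_arm:
  series:
    - [-0.38,-1,0,0,0,-0.16,0]
    - [-0.38,-1,0,0,0,-0.16,0]
    - [-0.38,-1,0,0,0,-0.16,0]
    - [-0.38,-1,0,0,0,-0.16,0]

```text
clock: 6.58
eef_pos: [529.8, -44.2, 355.3]
eef_rot: [-3.141, -0.001, -3.06]
wrist_force: [1.0, -0.4, 0.4]
finger_gap: 94.0
finger_force: 0.0
```

Call:
jog_arm:
  series:
    - [-0.38,-1,0,0,0,0,0]
    - [-0.38,-1,0,0,0,0,0]
    - [-0.38,-1,0,0,0,0,0]
    - [-0.38,-1,0,0,0,0,0]

```text
clock: 6.92
eef_pos: [484.1, -164.1, 354.9]
eef_rot: [-3.141, -0.001, -3.059]
wrist_force: [1.4, -0.3, 0.8]
finger_gap: 94.3
finger_force: 0.0
```

Call:
jog_arm:
  series:
    - [-0.38,-1,-0.8,0,0,0,0]
    - [-0.38,-1,-0.8,0,0,0,0]
    - [-0.38,-1,-0.8,0,0,0,0]
    - [-0.38,-1,-0.8,0,0,0,0]
    - [-0.38,-1,-0.8,0,0,0,0]
    - [-0.38,-1,-0.8,0,0,0,0]
    - [-0.38,-1,-0.8,0,0,0,0]

```text
clock: 7.5
eef_pos: [440.9, -279.2, 259.9]
eef_rot: [3.142, 0.0, -3.055]
wrist_force: [0.6, 0.5, 0.6]
finger_gap: 93.9
finger_force: 0.0
```

```bash
python3 - <<'E'
from h import *;import pickle
a,b,w=[snap(n) for n in('scene','side','wrist')];pickle.dump((a,b,w),open('v4.pkl','wb'));save(w,'w4.png')
print(w['state']['clock'],w['state']['eef_pos'],w['state']['eef_rot'],w['state']['joints'])
E
```

```text
7.6 [ 441.23983039 -278.87484656  260.45638152] [-3.14077488e+00  1.21065046e-03 -3.05372812e+00] [-6.33904418e-01  2.03045831e-01  1.53216875e+00  1.88628910e-04
  1.40492900e+00 -2.29259579e+00]
```

View pics/w4.png

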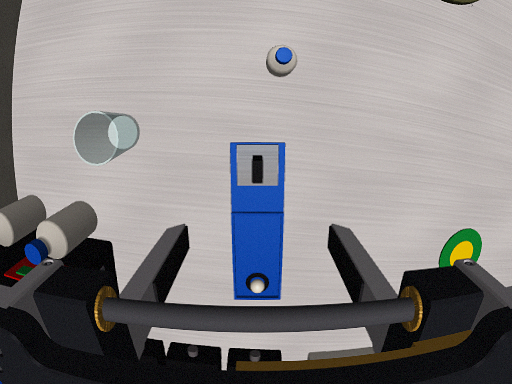

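The wrist view shows the handle top at (258,168), the weight around it, the ball in its pocket at (257,285), the beaker at (103,137) and the dropper bottle at (282,60).

```bash
python3 - <<'E'
from h import *;import pickle
a,b,w=pickle.load(open('v4.pkl','rb'));a0,b0=pickle.load(open('v0.pkl','rb'))
h=blob(w,BLK,(245,148,272,190));B=blob(w,lambda h,s,v:(s<60)&(v>130),(246,272,270,296));print(h,B)
print('handle', tri([(w,h[0]),(b0,(311.4,153.8)),(a0,(191.6,174.7))]),plane(w,h[0],45))
print('ball',plane(w,B[0],18),tri([(w,B[0]),(b0,(261.2,149.6))]))
# steel weight and tray axis: blue contour rect on z=5
hsv=cv2.cvtColor(w['frame'],cv2.COLOR_RGB2HSV).astype(int);m=BLUE(hsv[...,0],hsv[...,1],hsv[...,2])
m[:,:222]=0;m[:,295:]=0;m[:130]=0;m[302:]=0
for v in range(150,295,20):
    u=np.where(m[v])[0];p,q=plane(w,(u[0],v),5),plane(w,(u[-1]+1,v),5);print(v,p[:2].round(1),q[:2].round(1),((p+q)/2)[:2].round(1))
for n,p,z in(('dropper',(284,56),75),('beaker',(96,138),90),):print(n,plane(w,p,z))
w1=pickle.load(open('w1.pkl','rb'));print('jar',plane(w1,(287,15),70))
E
```

```text
(array([256.92708333, 168.82291667]), np.int32(288), array([252, 155,  11,  28])) (array([257.        , 286.46153846]), np.int32(130), array([251, 281,  13,  12]))
handle (array([ 440.322861  , -279.99491281,   34.57093208]), [np.float64(0.9135604826415097), np.float64(1.057849659765558), np.float64(0.23234896850086878)]) [ 437.27237291 -280.17819363   45.        ]
ball [ 638.12782089 -262.68756318   18.        ] (array([ 638.6961235 , -262.93316452,   18.44189141]), [np.float64(0.758375784256135), np.float64(0.7583757842561808)])
150 [ 421.  -320.8] [ 414.  -241.7] [ 417.5 -281.3]
170 [ 450.4 -317.3] [ 443.4 -238.6] [ 446.9 -277.9]
190 [ 480.8 -315.3] [ 473.8 -236.7] [ 477.3 -276. ]
210 [ 512.1 -311.9] [ 505.3 -234.6] [ 508.7 -273.3]
230 [ 545.2 -309.9] [ 538.2 -230.8] [ 541.7 -270.4]
250 [ 580.3 -308. ] [ 573.  -226.6] [ 576.7 -267.3]
270 [ 617.7 -304.4] [ 610.5 -223.6] [ 614.1 -264. ]
290 [ 658.3 -300.7] [ 651.1 -220.2] [ 654.7 -260.4]
dropper [ 291.93149704 -260.90911287   75.        ]
beaker [ 402.94999509 -487.92888375   90.        ]
jar [307.99684637 239.33799641  70.        ]
```

Call:
jog_arm:
  series:
    - [-0.009,-0.01,-0.3,0,0,0,0.1]
    - [-0.009,-0.01,-0.6,0,0,0,0.2]
    - [-0.009,-0.01,-0.9,0,0,0,0.3]
    - [-0.009,-0.01,-1,0,0,0,0.3]
    - [-0.009,-0.01,-1,0,0,0,0.3]

```text
clock: 8.07
eef_pos: [438.8, -279.5, 137.1]
eef_rot: [3.139, -0.003, -3.054]
wrist_force: [0.2, 0.1, -0.2]
finger_gap: 66.6
finger_force: 0.0
```

Call:
jog_arm:
  series:
    - [0,0,-0.25,0,0,0,0.4]
    - [0,0,-0.5,0,0,0,0.5]
    - [0,0,-0.7,0,0,0,0.5]
    - [0,0,-0.85,0,0,0,0.5]
    - [0,0,-0.95,0,0,0,0.5]
    - [0,0,-0.95,0,0,0,0.5]
    - [0,0,-0.95,0,0,0,0.5]
    - [0,0,-0.95,0,0,0,0.5]

```text
clock: 8.73
eef_pos: [440.3, -281.4, 27.3]
eef_rot: [-3.14, 0.002, -3.055]
wrist_force: [0.8, 0.4, 0.4]
finger_gap: 47.0
finger_force: 0.0
```

```bash
python3 - <<'E'
from h import *
w=snap('wrist');s=w['state'];print(s['clock'],s['eef_pos'],s['eef_rot'],s['joints'],s['wrist_force'])
cv2.imwrite('pics/w5.png',cv2.resize(w['frame'][120:,150:370],None,fx=2,fy=2)[:,:,::-1])
E
```

```text
8.7333 [ 440.26907248 -281.42384827   27.26103393] [-3.13989660e+00  1.91488616e-03 -3.05495884e+00] [-6.38853864e-01  4.74775730e-01  1.76183900e+00  2.01113414e-06
  9.02419919e-01 -2.29628363e+00] [0.81749417 0.36328733 0.39388753]
```

View pics/w5.png

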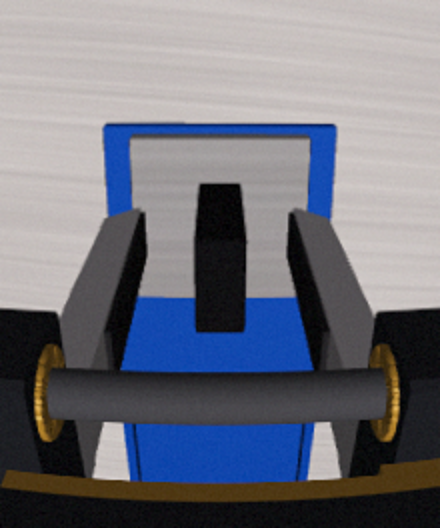

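The handle stands centred between the fingers (crop (220,260)), so I close on it.

Call:
jog_arm:
  series:
    - [0,0.003,0,0,0,0,0.65]
    - [0,0.006,0,0,0,0,0.75]
    - [0,0.006,0,0,0,0,0.8]
    - [0,0.006,0,0,0,0,0.83]
    - [0,0.006,0,0,0,0,0.86]
    - [0,0.006,0,0,0,0,0.9]
    - [0,0.006,0,0,0,0,1]
    - [0,0.006,0,0,0,0,1]
  grip_force: 15

```text
clock: 9.45
eef_pos: [439.4, -280.3, 25.6]
eef_rot: [-3.141, 0.0, -3.055]
wrist_force: [-0.2, -0.1, 1.8]
finger_gap: 14.1
finger_force: 15.0
```

Call:
jog_arm:
  series:
    - [0,0,0,0,0,0,1]
    - [0,0,0,0,0,0,1]
    - [0,0,0,0,0,0,1]
    - [0,0,0,0,0,0,1]
  grip_force: 50

```text
clock: 9.78
eef_pos: [439.4, -280.3, 25.6]
eef_rot: [-3.141, 0.0, -3.055]
wrist_force: [-0.8, -0.5, 3.6]
finger_gap: 13.8
finger_force: 50.0
```

Call:
jog_arm:
  series:
    - [0,0,0.01,0,0,0,1]
    - [0,0,0.03,0,0,0,1]
    - [0,0,0.06,0,0,0,1]
    - [0,0,0.09,0,0,0,1]
    - [0,0,0.12,0,0,0,1]
    - [0,0,0.14,0,0,0,1]
    - [0,0,0.15,0,0,0,1]
    - [0,0,0.15,0,0,0,1]

```text
clock: 10.45
eef_pos: [439.5, -280.3, 43.9]
eef_rot: [-3.141, 0.0, -3.055]
wrist_force: [-0.5, -0.3, -1.7]
finger_gap: 13.6
finger_force: 50.0
```

```bash
cat > t.py <<'E'
from h import *
# tray check: handle, ball in scene+side
import sys
a,b=snap('scene'),snap('side');s=manip.read_state();print(s['clock'],s['eef_pos'],s['eef_rot'],s['moment'],s['wrist_force'],s['finger_gap'])
cv2.imwrite('pics/%s.png'%sys.argv[1],cv2.hconcat([cv2.resize(a['frame'][150:290,130:330],(400,280),interpolation=2),cv2.resize(b['frame'][120:260,190:390],(400,280),interpolation=2)])[:,:,::-1])
import pickle;pickle.dump((a,b),open('vt.pkl','wb'))
E
python3 t.py lift
```

```text
10.55 [ 439.27945659 -280.19838828   43.50056937] [ 3.14156302e+00 -5.93064220e-05 -3.05525511e+00] [0.02589799 0.16467631 0.04161932] [-0.52349881  0.49803688 -3.44728802] 13.262521024133745
```

View pics/lift.png

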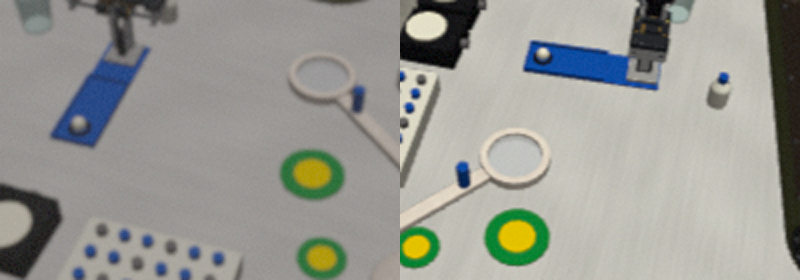

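The tray hangs from the gripper with the ball still in its pocket, at lift crop (79,125) in the scene view and (543,55) in the side view. I measure its tilt and cross-check the lens against the mat.

```bash
cat > q.py <<'E'
from h import *;import pickle
def ballc(c,p,r=9):
    g=cv2.cvtColor(c['frame'],cv2.COLOR_RGB2HSV).astype(float); x0,y0=int(p[0]-r),int(p[1]-r)
    s=g[y0:y0+2*r+1,x0:x0+2*r+1]; m=((s[...,1]<110)&(s[...,2]>105)).astype(np.uint8)
    n,l,st,ce=cv2.connectedComponentsWithStats(m); i=1+np.argmin([np.hypot(*(ce[k]-r))+(99 if st[k,4]<8 else 0) for k in range(1,n)])
    return ce[i]+[x0,y0],st[i,4]
if __name__=='__main__':
    a,b=pickle.load(open('vt.pkl','rb'));a0,b0=pickle.load(open('v0.pkl','rb'))
    for A,B in((a0,b0),(a,b)):
        p,q=ballc(A,(169.5,214)),ballc(B,(261.5,149));print(p,q,tri([(A,p[0]),(B,q[0])]))
    # lens glass centres by ring bbox: scene crop (323,76)->, side crop(515,157)->
    P=(130+322.5/2,150+76.5/2);Q=(190+115/2,120+157/2);print('lens',tri([(a,P),(b,Q)]))
E
python3 q.py
```

```text
(array([169.44736842, 213.86842105]), np.int32(38)) (array([261.        , 148.95652174]), np.int32(23)) (array([ 639.43200259, -262.12681037,   24.598598  ]), [np.float64(0.9793922707182422), np.float64(0.9793922707181599)])
(array([168.74418605, 210.23255814]), np.int32(43)) (array([261.     , 146.28125]), np.int32(32)) (array([ 639.06581651, -261.86748924,   40.93536308]), [np.float64(2.0064163928940535), np.float64(2.006416392894135)])
lens (array([571.14280506, 134.65056217, 221.82975272]), [np.float64(0.18214263356188848), np.float64(0.18214263356183372)])
```

Call:
jog_arm:
  series:
    - [0,0,0.02,0,0,0,1]
    - [0,0,0.06,0,0,0,1]
    - [0,0,0.11,0,0,0,1]
    - [0,0,0.17,0,0,0,1]
    - [0,0,0.24,0,0,0,1]
    - [0,0,0.31,0,0,0,1]
    - [0,0,0.38,0,0,0,1]
    - [0,0,0.45,0,0,0,1]

```text
clock: 11.22
eef_pos: [439.4, -280.3, 98.7]
eef_rot: [-3.141, 0.0, -3.055]
wrist_force: [-0.0, 0.3, -2.5]
finger_gap: 13.4
finger_force: 50.0
```

Call:
jog_arm:
  series:
    - [0,0,0.06,0,0,0,1]
    - [0,0,0.11,0,0,0,1]
    - [0,0,0.145,0,0,0,1]
    - [0,0,0.165,0,0,0,1]
    - [0,0,0.17,0,0,0,1]
    - [0,0,0.17,0,0,0,1]

```text
clock: 11.72
eef_pos: [439.3, -280.2, 117.9]
eef_rot: [3.141, -0.0, -3.055]
wrist_force: [0.8, -0.2, -3.5]
finger_gap: 13.9
finger_force: 50.0
```

Call:
jog_arm:
  series:
    - [-0.002,0.01,0,0,0,0,1]
    - [-0.005,0.03,0,0,0,0,1]
    - [-0.01,0.06,0,0,0,0,1]
    - [-0.017,0.1,0,0,0,0,1]
    - [-0.026,0.15,0,0,0,0,1]
    - [-0.036,0.21,0,0,0,0,1]
    - [-0.048,0.28,0,0,0,0,1]
    - [-0.06,0.35,0,0,0,0,1]

```text
clock: 12.38
eef_pos: [431.9, -237.3, 118.0]
eef_rot: [3.142, 0.0, -3.055]
wrist_force: [0.5, 0.9, -4.0]
finger_gap: 13.7
finger_force: 50.0
```

Call:
jog_arm:
  series:
    - [-0.012,0.07,0,0,0,0,1]
    - [-0.024,0.14,0,0,0,0,1]
    - [-0.036,0.21,0,0,0,0,1]
    - [-0.048,0.28,0,0,0,0,1]
    - [-0.06,0.35,0,0,0,0,1]
    - [-0.071,0.42,0,0,0,0,1]
    - [-0.083,0.49,0,0,0,0,1]
    - [-0.095,0.56,0,0,0,0,1]

```text
clock: 13.05
eef_pos: [420.5, -170.2, 117.9]
eef_rot: [-3.142, -0.0, -3.055]
wrist_force: [0.5, -0.3, -2.2]
finger_gap: 13.3
finger_force: 50.0
```

Call:
jog_arm:
  series:
    - [-0.012,0.07,0,0,0,0,1]
    - [-0.024,0.14,0,0,0,0,1]
    - [-0.036,0.21,0,0,0,0,1]
    - [-0.048,0.28,0,0,0,0,1]
    - [-0.06,0.35,0,0,0,0,1]
    - [-0.071,0.42,0,0,0,0,1]
    - [-0.083,0.49,0,0,0,0,1]
    - [-0.095,0.56,0,0,0,0,1]

```text
clock: 13.72
eef_pos: [409.2, -103.0, 118.0]
eef_rot: [3.142, -0.0, -3.055]
wrist_force: [0.3, 0.8, -2.6]
finger_gap: 13.7
finger_force: 50.0
```

Call:
jog_arm:
  series:
    - [-0.012,0.07,0,0,0,0,1]
    - [-0.024,0.14,0,0,0,0,1]
    - [-0.036,0.21,0,0,0,0,1]
    - [-0.048,0.28,0,0,0,0,1]
    - [-0.06,0.35,0,0,0,0,1]
    - [-0.071,0.42,0,0,0,0,1]
    - [-0.083,0.49,0,0,0,0,1]
    - [-0.095,0.56,0,0,0,0,1]

```text
clock: 14.38
eef_pos: [397.8, -35.8, 118.0]
eef_rot: [3.142, 0.0, -3.055]
wrist_force: [0.2, -0.5, -2.3]
finger_gap: 13.5
finger_force: 50.0
```

Call:
jog_arm:
  series:
    - [-0.012,0.07,0,0,0,0,1]
    - [-0.024,0.14,0,0,0,0,1]
    - [-0.036,0.21,0,0,0,0,1]
    - [-0.048,0.28,0,0,0,0,1]
    - [-0.06,0.35,0,0,0,0,1]
    - [-0.071,0.42,0,0,0,0,1]
    - [-0.083,0.49,0,0,0,0,1]
    - [-0.095,0.56,0,0,0,0,1]

```text
clock: 15.05
eef_pos: [386.4, 31.4, 118.0]
eef_rot: [-3.142, -0.0, -3.055]
wrist_force: [0.8, -0.4, -2.9]
finger_gap: 13.8
finger_force: 50.0
```

Call:
jog_arm:
  series:
    - [-0.012,0.07,0,0,0,0,1]
    - [-0.024,0.14,0,0,0,0,1]
    - [-0.036,0.21,0,0,0,0,1]
    - [-0.048,0.28,0,0,0,0,1]
    - [-0.06,0.35,0,0,0,0,1]
    - [-0.071,0.42,0,0,0,0,1]
    - [-0.083,0.49,0,0,0,0,1]
    - [-0.095,0.56,0,0,0,0,1]

```text
clock: 15.72
eef_pos: [375.0, 98.6, 118.0]
eef_rot: [-3.142, 0.0, -3.055]
wrist_force: [0.3, -0.2, -3.0]
finger_gap: 14.0
finger_force: 50.0
```

Call:
jog_arm:
  series:
    - [-0.009,0.05,0,0,0,0,1]
    - [-0.016,0.09,0,0,0,0,1]
    - [-0.021,0.12,0,0,0,0,1]
    - [-0.024,0.14,0,0,0,0,1]
    - [-0.026,0.15,0,0,0,0,1]
    - [-0.027,0.156,0,0,0,0,1]
    - [-0.027,0.156,0,0,0,0,1]
    - [-0.027,0.156,0,0,0,0,1]

```text
clock: 16.38
eef_pos: [371.9, 116.4, 117.9]
eef_rot: [-3.142, -0.0, -3.055]
wrist_force: [-0.2, -0.3, -3.2]
finger_gap: 14.3
finger_force: 50.0
```

```bash
python3 - <<'E'
from h import *;import pickle
from q import ballc
a,b,w=[snap(n) for n in('scene','side','wrist')];pickle.dump((a,b,w),open('v6.pkl','wb'))
s=w['state'];print(s['clock'],s['eef_pos'],s['eef_rot'],s['wrist_force'],s['finger_gap'],s['moment'])
def proj(c,X):
    f=192/np.tan(np.radians(c['vfov'])/2);p=np.array(c['R'])@X+c['t'];return f*p[:2]/p[2]+[c['cx'],c['cy']]
ps=[]
for c in(a,b):
    p=proj(c,np.array([571.2,134,110]));x,y=p.round().astype(int);print('expect',p)
    try: q=ballc(c,p,11);print(q);ps.append((c,q[0]))
    except Exception as e: print(e)
    g=c['frame'][y-9:y+10,x-9:x+10].astype(int);print(g[...,2]-g[...,0]) # blue minus red
    print(g.min(axis=2))
if len(ps)==2:print(tri(ps))
E
```

```text
16.4833 [371.92799313 116.34215841 117.95664895] [-3.14155761e+00 -9.25947404e-06 -3.05553426e+00] [ 0.45528879 -0.66801268 -2.86259173] 13.92654742555915 [ 0.05336139  0.15696947 -0.02256046]
expect [288.44481267 214.19788067]
(array([288.3255814 , 212.76744186]), np.int32(43))
[[ 39  72  88  92  90  91  86  89  94  97  89  85  93  88  88  86  86  90
  102]
 [ 53  80  89  86  90  89  96  91  88  93  92  90  99  89  87  89  88  90
   89]
 [ 62  86  89  91  91  96  94  93  94  89  92  87  91  87  92  93  90  93
   87]
 [ 73  82  91  93  86  88  90  89  93  90  85  86  85  89  88  88  93  88
   92]
 [ 76  92  88  92  90  89  85  80  73  66  68  79  87  89  94  92  88  86
   92]
 [ 83  91  90  87  90  92  74  52  38  29  32  43  61  84  90  88  85  89
   89]
 [ 84  88  86  87  91  80  47  21   8  -2   6  14  35  67  90  90  90  86
   93]
 [ 83  86  91  85  80  51  17  -2  -8 -10  -8  -5  13  44  74  89  93  97
   97]
 [ 89  88  86  79  56  26  -4 -11 -13 -15 -11 -10  -3  21  61  83  87  92
   88]
 [ 94  91  81  65  35   7  -8 -11 -15 -15 -15 -14 -12   5  46  74  92  92
   87]
 [ 90  85 
[... 4843 characters left out ...]
  14  19
    9]
 [  8  14  16  14  17  28  64 104 115 120 116 106  61  27  17  20  16  13
   12]
 [  5  17   9  15  11  19  27  47  71  74  68  44  27  19  24  14  11  16
   17]
 [ 12  10  12  17  18  17  20  23  25  31  26  22  22  25  16  17  16  15
   15]
 [ 17   9  17  16  16  21  19  22  13  18  16  22  27  23  16   6  15  13
   16]
 [ 16  24   7   9  21  21  23  19  21  26  20  14   8  21  18  19  21   3
   23]
 [ 16  18  14  17   4  18  15  18  20  17  11  13  21  11  11  13   9  17
   13]
 [ 19  11  22   9  17  14  14  19  15  13  12  11  17  16  10  21  26  18
   18]]
(array([570.97693444, 134.46933903, 114.55485578]), [np.float64(1.780115276079078), np.float64(1.7801152760791672)])
```

The ball is in its pocket at about (571,134), under the lens centre. I let it settle, confirm the knob has not moved, and hand in.

Call:
jog_arm:
  series:
    - [0,0,0,0,0,0,1]
    - [0,0,0,0,0,0,1]
    - [0,0,0,0,0,0,1]
    - [0,0,0,0,0,0,1]
    - [0,0,0,0,0,0,1]
    - [0,0,0,0,0,0,1]

```text
clock: 17.03
eef_pos: [371.9, 116.5, 118.0]
eef_rot: [-3.142, 0.0, -3.055]
wrist_force: [0.3, -0.2, -3.7]
finger_gap: 14.0
finger_force: 50.0
```

```bash
python3 - <<'E'
from h import *;import pickle
from q import ballc
o=pickle.load(open('v3.pkl','rb'))[1];b=snap('side')
k0,k1=[blob(c,BLUE,(212,192,230,222)) for c in(o,b)]
ball=ballc(b,(248,220),11);print(k0,k1,ball)
if np.hypot(*(k0[0]-k1[0]))<1.5 and np.hypot(*(ball[0]-[247.9,220.2]))<2: print(manip.sign_off())
E
```

```text
(array([221.05357143, 206.39285714]), np.int32(56), array([218, 201,   6,  12])) (array([221.05357143, 206.39285714]), np.int32(56), array([218, 201,   6,  12])) (array([247.91489362, 220.08510638]), np.int32(47))
the job is handed in; nothing more can be done
None
```

I handed the job in at about 17 s: the lens is within about 2 mm of the mat centre, and the tray is held still and level under it with the ball in its pocket, about 10 cm below the lens.

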